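# Dock the vial rack on its locating pin and lock it

### The arm

A 6-joint arm with a two-finger parallel gripper is mounted at the origin on the work surface. World frame = base frame: x ahead of the robot, y to its left, z up, the work surface at z = 0. Lengths are in m, angles in rad, forces in N, time in s.
With the tool pointing down it reaches from about 0.275 to 0.825 m from the base axis. Payload 4.9 kg.
Tool frame: the origin (TCP) lies at the centre of the arm's flange, where the gripper is bolted on; the fingertips stand 173 mm ahead of it and the grasp point (between the pads) lies ctrl.grip_point_offset ahead of it (ctrl.grip_point_offset is the distance from the TCP to the grasp point, in m); x points along the fingers, y is the direction in which the jaws open and shut, and the axes are right-handed (so a half turn about x gives the same grasp; the last joint's range is limited). The gripper opens to 85 mm and grips with 20 to 120 N. Pads are 22 mm wide; open, the fingers measure 114 mm over their backs; the gripper's body (76 mm by 85 mm) begins 54 mm behind the grasp point. The pads swing forward as they close: fully open they stand 13 mm farther back than shut.
Start: joints at [1.099, 0.326, -0.193, 1.052, 0, 1.437], TCP at [0.182, 0.519, 0.405] pointing down, gripper open.
Joint ranges: [-2.65, 2.65], [-0.97, 1.79], [-1.3, 1.35], [-1.93, 2.1], [-1.47, 1.37], [-3.14, 3.14]. Speed limits (rad/s): [2.57, 2.57, 3.14, 3.14, 3.14, 3.14].

### API

Orientations are given as a unit quaternion [w, x, y, z].
In Python, from rig import ctrl, get_image, camera_model, spotter gives the robot as it stands.
- The arm moves only by the shell command python3 -m jog 'ROWS' [FORCE]. ROWS is JSON, a list of rows, each a list of 7 numbers: the shift along the world's x, y, z in cm, then the turn, a rotation vector about the world's x, y, z in rad, then the opening, from 0 (shut) to 1 (fully open). A call has 1 to 10 rows; each row shifts and turns the commanded pose from where the row before left it; what a row does not reach is not made up. A row lasts 1/12 s, in which the tool goes at most 41.7 mm and 7.16 degrees, less where a joint would pass 70% of its speed; a pose out of reach is approached as far as the arm can. A call with a gripper value outside its range is refused whole. The fingers move at their own pace and stop on an object; FORCE is the grip in N (left out, the last holds). Time passes only in rows, so rows that do not move let the fingers close. It gives the time, the measured TCP pose, the force and the opening at its end, in the units of the state.
- ctrl.read_state(): the state, without advancing time (a new reading comes with each control period).
- get_image(name): name is "scene" or "top" or "wrist"; returns the picture (384x512x3 uint8, red, green, blue); there is no depth.
- camera_model(name): a dict with "vfov" (degrees; the focal length in pixels is half the picture's height over the tangent of half this angle, whatever the lens; pixels are square), "cx", "cy" (the principal point, pixels), "distortion" ([k1, k2, p1, p2, k3] as OpenCV has them; the pictures are not rectified), "extrinsics" (4x4, takes a point from world to camera coordinates). Camera axes: x right, y up, looking along -z (the intrinsics and any distortion apply to the point x, -y, -z); pixel columns grow to the right and rows downward; lengths in m; the calibration is good to about 2 mm. A picture is of the moment at which its call begins: read the wrist's pose just before it. camera_model takes no time and is no camera call; for the wrist camera it gives the pose at the moment of the call.
- ctrl.hand_in(): hands the job in, once; it reports no verdict.
Trained networks look in the newest picture that a camera, given by its name, has taken for a name from the list of things; names that differ only in an ending like _2 or _b are one class to them, and where a whole thing is asked for, a point or a joint stands for the part that bears it (a point fixed in the world has none). Each returns a list of dicts, best first, with "score" (0 to 1); they miss things now and then, are a little off and sometimes report something else, mostly with a low value. They report only what shows in the picture. A call takes as long as a camera call. They do not tell look-alikes from the thing itself.
- spotter.search_frame(camera, name): "rect" ([left, top, right, bottom] in pixels, round what is visible of it).
- spotter.spot_point(camera, name): "centre" ([row, column] in pixels: a listed point, or the origin of a listed thing).
The state is a dict: "clock": time; "q": joint angles; "dq": joint speeds; "effort": joint torques, N m; "ee_pos": TCP position; "ee_rot": TCP orientation; "contact_force": force on the tool from outside, world axes, zero at the start; "wrist_torque": the same for the moment, N m; "gripper_width": finger opening in m.
Only numpy, scipy, OpenCV 4.12 (cv2) and the standard library are available. Lean on these libraries where they do the work, as an engineer would, in place of code of your own. Each camera call takes 0.05 s, during which the arm holds its last target.

### The job

Pick up the white vial rack by its blue fin, put it on the blue dock plate and gently feel about with it until the hole in its end drops over the dock's brass pin and the rack lies flat on the dock, fin along the dock. Then let go of it and swing the orange clip shut over the end of the rack, as far as it goes. Never press hard on the dock or pin, and leave the other things on the trolley where they are.

Things in the scene. Friction and masses are not known exactly. Their poses are not given: they have to be found in the camera images.
- rack_grip (a point): Centre of the blue grip fin of the loose white vial rack (about 220 g). Fin: 36 mm along the rack's x, 12 mm thick along y, rising from the plate to 58 mm above its underside; this point is 42 mm above the underside, near the centre of mass. Pinch it across y from above. The block of six red-capped vials (55 mm high) starts 28 mm off on -x; the end with the hole is +x. z up.
- rack_hole (a point): Centre of the rack's round through-hole, 14 mm in diameter, at the underside of its base plate: 44 mm along the rack's +x from the fin's centre and 42 mm below it. The plate is 140 mm (x) by 68 mm (y), 8 mm thick, and ends 22 mm beyond this point. Axes as the rack.
- seat (a point): Nominal pin place, on the dock's top face. The brass pin (rigid, 12 mm in diameter, 10 mm tall, edge broken by 0.8 mm) is set anew each time: it stands up to 5 mm off this point along the dock's x and up to 5 mm along its y. Its true place is not measured; find it by feel or sight. A rack resting on top of the pin sits 10 mm too high. Seated, the rack's x lies along this x, vials on -x.
- dock: The blue dock, a fixed plate 12 mm thick; origin under the nominal pin place, z up. It runs from 130 mm on its -x side of that point to 56 mm on +x, and from 88 mm on -y to 62 mm on +y. The rack's underside ends flat on its top.
- clip (a joint): Angle (rad) of the dock's orange clip, a flat arm turning level about an upright pivot. 0 = shut on its stop, arm along the dock's +y over the rack's end; grows clockwise from above as it opens, to 1.8 (1.57: along the dock's +x). Stays where left; under 1 N moves its knob. Its underside is 12 mm over the dock's top: it clears a seated rack by 4 mm, but hits one still on the pin.
- pivot (a point): Pivot axis of the clip, at the dock's top face: 12 mm on the dock's +x and 60 mm on its -y side of the nominal pin place. The hub is 20 mm across, its top 22 mm above this point.
- clip_knob (a point): Middle of the clip's upright knob, where it stands over the arm: a post 14 mm in diameter, 48 mm from the pivot axis; its top is 15 mm above this point, and this point is 35 mm above the dock's top. The arm is 14 mm wide, 8 mm thick. Axes turn with the clip: y points out along the arm. Push it from the side or pinch it from above.
- cup: Blue plastic cup, 76 mm wide, 65 mm high; origin under its centre. Leave alone.
- sanitiser: Hand sanitiser bottle, 72 mm wide, 150 mm high; origin under its centre. Leave alone.
- dish: Round steel dish, 150 mm wide, 40 mm high; origin under its centre. Leave alone.
- swab_box: White carton of swabs, 110 x 75 x 50 mm; origin under its centre. Leave alone.
- vial_jar: Small amber jar, 34 mm wide, 60 mm high; origin under its centre. Leave alone.
- tape_roll: White roll of tape lying flat, 64 mm wide, 25 mm high; origin under its centre. Leave alone.
Things that resemble listed ones, but are neither listed nor needed, are in the scene too. There is more than one size of the dock; the job needs the larger. What is shaped like the part that bears rack_grip but purple is not meant.

How it is judged:
By the outcome, as a careful person would: the job done as asked, in the order asked, and still so for the second after the job is handed in, with the robot touching nothing.
It also fails if it takes over 72 s, if anything falls off the work surface, if the arm or the gripper's body presses on something with over 40 N, if the wrist force passes 120 N, or if a joint passes its speed limit or range.

## Working session

There is one attempt and no reset: what is moved stays moved. The work goes in short steps, Python scripts to look and compute and a shell command to move; the robot and the scene stay as the last step left them, time stands still between calls to the robot, and variables do not carry over. Pictures are saved under pics/ and viewed, and the job is handed in when it is done.

```bash
ls; mkdir -p pics
cat > h.py <<'E'
import numpy as np, cv2
from rig import ctrl, get_image, camera_model, spotter
def snap(cam,name):
    im=get_image(cam); cv2.imwrite(f'pics/{name}.png',im[:,:,::-1].copy()); return im
def K(m):
    f=192/np.tan(np.radians(m['vfov'])/2)
    return np.array([[f,0,m['cx']],[0,f,m['cy']],[0,0,1.]])
def unproj(m,rc,z):
    """pixel (row,col) -> world point on plane z"""
    u=cv2.undistortPoints(np.array([[[rc[1],rc[0]]]],float),K(m),np.array(m['distortion'],float))[0,0]
    E=np.array(m['extrinsics']);R=E[:3,:3];t=E[:3,3]
    d=R.T@np.array([u[0],-u[1],-1]);c=-R.T@t
    return c+d*(z-c[2])/d[2]
def proj(m,P):
    E=np.array(m['extrinsics']);p=(E[:3,:3]@np.array(P,float).T).T+E[:3,3]
    p=p*[1,-1,-1]
    q,_=cv2.projectPoints(p.reshape(-1,1,3),np.zeros(3),np.zeros(3),K(m),np.array(m['distortion'],float))
    return q[:,0,::-1]
E
python3 - <<'E'
from h import *
print(ctrl.read_state(), ctrl.grip_point_offset)
for c in ['scene','top','wrist']:
    snap(c,c+'0')
    for n in ['rack_grip','rack_hole','seat','dock','clip_knob','pivot']:
        print(c,n,[(np.round(d['centre'],1).tolist(),round(d['score'],2)) for d in spotter.spot_point(c,n)])
E
```

```text
pics
{'clock': 0.0, 'q': array([ 1.09877068e+00,  3.26930063e-01, -1.93568366e-01,  1.05198835e+00,
       -4.39594361e-05,  1.43661658e+00]), 'dq': array([-0.00065314, -0.00081425, -0.00226814, -0.0005495 ,  0.00156249,
       -0.0004917 ]), 'effort': array([ 9.92985624e-04, -4.43397689e+01,  2.62444228e+01,  1.55009836e-02,
        4.07039693e-05, -3.83194191e-06]), 'ee_pos': array([0.18215739, 0.51866521, 0.40391499]), 'ee_rot': array([ 0.69687831,  0.11830419,  0.69720543, -0.11945431]), 'contact_force': array([-0.69968209,  0.28643927,  0.6283694 ]), 'wrist_torque': array([ 0.03985991, -0.0338724 , -0.01564025]), 'gripper_width': 0.08521887701002231} 0.1547
scene rack_grip [([208.0, 152.2], 0.91), ([213.6, 78.1], 0.61)]
scene rack_hole [([227.5, 152.8], 0.65), ([219.0, 97.0], 0.59)]
scene seat [([155.5, 302.1], 0.93), ([191.3, 319.8], 0.76)]
scene dock [([195.9, 318.6], 0.93), ([153.3, 299.6], 0.85)]
scene clip_knob [([143.0, 299.5], 0.5), ([194.4, 312.8], 0.43)]
scene pivot [([194.8, 298.2], 0.86), ([149.1, 287.1], 0.69)]
top rack_grip [([204.6, 336.1], 0.89), ([220.1, 395.3], 0.59)]
top rack_hole [([194.7, 340.6], 0.67)]
top seat [([254.8, 185.1], 0.93), ([185.9, 205.3], 0.88)]
top dock [([189.0, 204.4], 0.75)]
top clip_knob [([172.1, 218.5], 0.53), ([251.9, 189.8], 0.42), ([223.6, 129.6], 0.4)]
top pivot [([183.7, 223.9], 0.85), ([258.4, 204.1], 0.8), ([187.4, 205.5], 0.19)]
wrist rack_grip []
wrist rack_hole []
wrist seat []
wrist dock []
wrist clip_knob []
wrist pivot [([307.0, 92.5], 0.7)]
```

View pics/scene0.png

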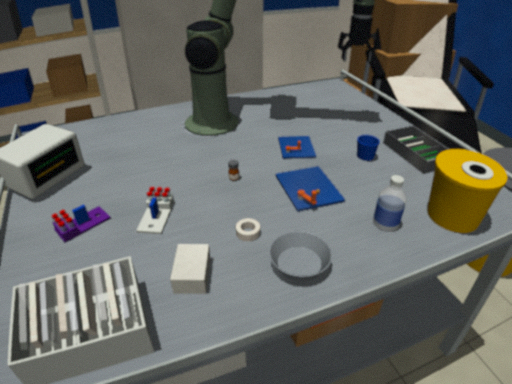

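View pics/top0.png

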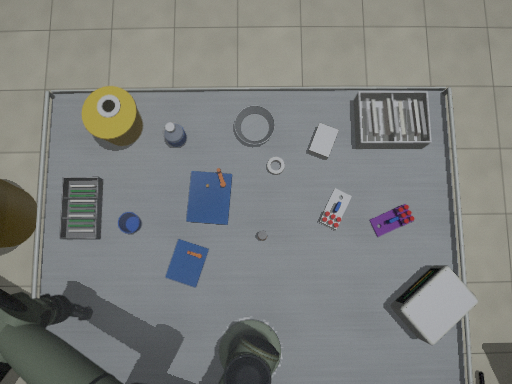

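View pics/wrist0.png

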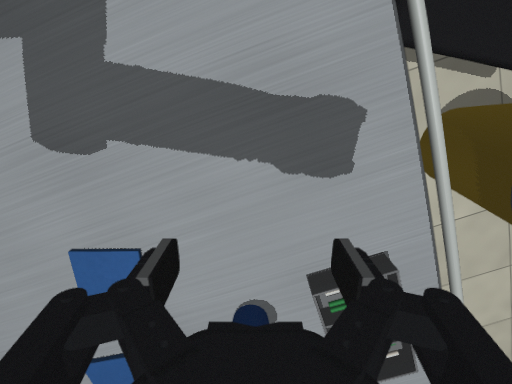

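Run:
```python
import cv2
a=cv2.imread('pics/top0.png')
cv2.imwrite('pics/top0a.png',cv2.resize(a[150:290,110:260],None,fx=4,fy=4,interpolation=cv2.INTER_CUBIC))
cv2.imwrite('pics/top0b.png',cv2.resize(a[150:290,290:440],None,fx=4,fy=4,interpolation=cv2.INTER_CUBIC))
```

```text
(no output)
```

View pics/top0a.png

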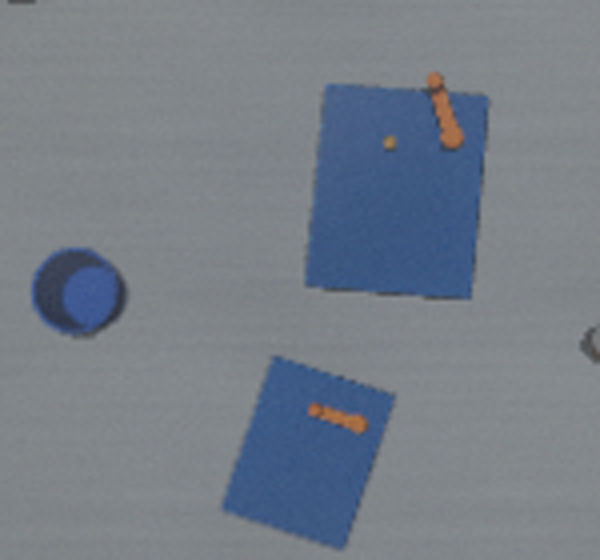

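View pics/top0b.png

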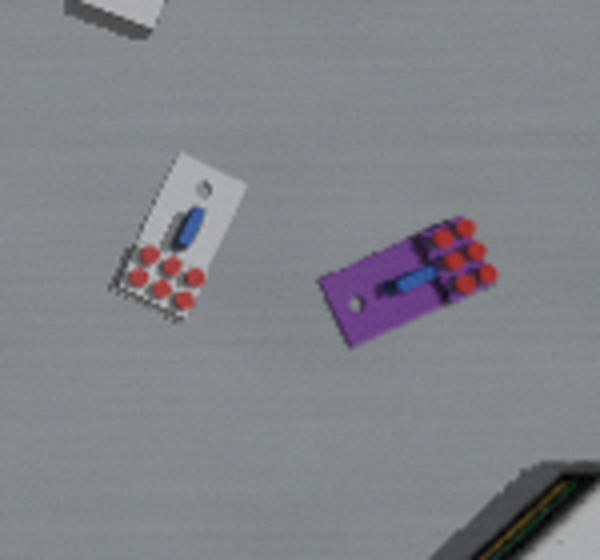

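```bash
cat >> h.py <<'E'
def crop(u,v,x0=110,y0=150,s=4): return ((v+.5)/s-.5+y0,(u+.5)/s-.5+x0)
E
python3 - <<'E'
from h import *
m=camera_model('top')
print(m['vfov'],m['distortion'])
f=lambda u,v,z,x0=110:unproj(m,crop(u,v,x0),z)
C=np.array([f(*p,.012) for p in [(326,84),(489,97),(471,298),(305,286)]])
print('corners',C.round(4).tolist())
L=np.array([[.056,.062],[.056,-.088],[-.130,-.088],[-.130,.062]])
def fit(L,W):
    a=L-L.mean(0);b=W-W.mean(0)
    th=np.arctan2((a[:,0]*b[:,1]-a[:,1]*b[:,0]).sum(),(a*b).sum())
    R=np.array([[np.cos(th),-np.sin(th)],[np.sin(th),np.cos(th)]]);t=W.mean(0)-R@L.mean(0)
    print('th',th,'t',t,'res',(L@R.T+t-W).round(4).tolist());return th,R,t
th,R,t=fit(L,C[:,:2])
print('pin',f(390,143,.022), 'local',R.T@(f(390,143,.020)[:2]-t))
print('knob',f(435,80,.062),f(435,80,.062)[:2]-t)
pv=f(452,137,.034);print('pivot',pv,R.T@(pv[:2]-t))
# rack
hole=f(204,188,.008,290);fin=f(190,228,.058,290)
print('hole',hole,'fin',fin, np.arctan2(*(hole-fin)[[1,0]]))
RC=np.array([f(u,v,.008,290)[:2] for u,v in[(182,153),(247,186)]])
d=RC[0]-RC[1];print('rack end',RC,np.linalg.norm(d),np.arctan2(-d[0],d[1]))
s=camera_model('scene')
for n,p in [('fin',(208,152.2)),]:
  print(unproj(s,p,.042))
print(unproj(s,(191.3,319.8),.012))
E
sleep 0
```

```text
46.24748404897981 [-0.04870981  0.          0.          0.          0.        ]
corners [[0.6365, 0.2122, 0.012], [0.623, 0.0637, 0.012], [0.4404, 0.0797, 0.012], [0.4523, 0.2284, 0.012]]
th -0.08654987065785247 t [0.5760328  0.15574896] res [[0.0007, 0.0005], [0.0012, -0.0005], [-0.0015, -0.0004], [-0.0004, 0.0004]]
pin [0.57973174 0.15217744 0.022     ] local [ 0.00431407 -0.00297745]
knob [0.62889712 0.10834048 0.062     ] [ 0.05286432 -0.04740848]
pivot [0.58262322 0.09540837 0.034     ] [ 0.0117817  -0.05954504]
hole [ 0.53658739 -0.32963421  0.008     ] fin [ 0.49427114 -0.30685673  0.058     ] -0.49379118274492734
rack end [[ 0.56885135 -0.31078117]
 [ 0.53806395 -0.36878054]] 0.06566422767829509 -0.48800097708231666
[ 0.50340136 -0.31817655  0.042     ]
[0.57464251 0.15957826 0.012     ]
```

```bash
cat >> h.py <<'E'
from scipy.spatial.transform import Rotation as Ro
def pose():
    s=ctrl.read_state();q=np.array(s['ee_rot']);M=Ro.from_quat(q[[1,2,3,0]]).as_matrix()
    p=np.array(s['ee_pos']);return s,p,M
def st():
    s,p,M=pose()
    print('t',round(s['clock'],2),'tcp',p.round(4),'tip',(p+M[:,0]*ctrl.grip_point_offset).round(4),'xax',M[:,0].round(3),'yaw_y',round(float(np.arctan2(M[1,1],M[0,1])),4),'q',s['q'].round(2),'F',s['contact_force'].round(2),'T',s['wrist_torque'].round(2),'w',round(s['gripper_width'],4))
E
python3 -c "
from h import *
st()"
```

```text
t 1.05 tcp [0.1823 0.5189 0.4047] tip [0.1823 0.5189 0.25  ] xax [-0.  0. -1.] yaw_y 1.2329 q [ 1.1   0.33 -0.19  1.05  0.    1.44] F [ 0.69  0.28 -0.79] T [-0.01 -0.01 -0.05] w 0.0853
```

```bash
python3 -c "
from h import *
s,p,M=pose();m=camera_model('wrist');E=np.array(m['extrinsics']);c=-E[:3,:3].T@E[:3,3]
print(M.T@(c-p), M.T@(-E[2,:3]), M.T@E[1,:3], m['vfov'],m['distortion'])
print(proj(m,[[.53,.35,.06]]))
print('grip pt', proj(m,[p+.1547*M[:,0]]))
"
```

```text
[ 0.03080903 -0.00167156 -0.07799027] [ 0.95198173 -0.00111582  0.30615282] [ 3.06153843e-01  8.99618130e-04 -9.51981625e-01] 71.70474820782027 [-0.03210443  0.          0.          0.          0.        ]
[[392.44169574 230.26819677]]
grip pt [[256.98151205 258.39424288]]
```

```bash
python3 -m jog '[[2.5,-2.5,0,0,0,0.025,1],[2.5,-2.5,0,0,0,0.025,1],[2.5,-2.5,0,0,0,0.025,1],[2.5,-2.5,0,0,0,0.025,1],[2.5,-2.5,0,0,0,0.025,1],[2.5,-2.5,0,0,0,0.025,1],[2.5,-2.5,0,0,0,0.025,1],[2.5,-2.5,0,0,0,0.025,1],[2.5,-2.5,0,0,0,0.025,1],[2.5,-2.5,0,0,0,0.025,1]]'
python3 -m jog '[[2.5,-2.5,-0.5,0,0,0,1],[2.5,-2.5,-0.5,0,0,0,1],[2.5,-2.5,-0.5,0,0,0,1],[2.5,-2.5,-0.5,0,0,0,1],[1.8,-1.4,0,0,0,0,1],[0,0,0,0,0,0,1],[0,0,0,0,0,0,1]]'
python3 - <<'E'
from h import *
st(); m=camera_model('wrist'); snap('wrist','w1'); snap('top','top1')
for n in ['seat','pivot','clip_knob','dock']:
  print(n,[(np.round(d['centre'],1).tolist(),round(d['score'],2)) for d in spotter.spot_point('wrist',n)])
E
```

```text
clock: 1.88
ee_pos: [0.4333, 0.2675, 0.4049]
ee_rot: [0.707, 0.031, 0.706, -0.031]
contact_force: [0.2, 0.6, -0.1]
gripper_width: 0.0853
clock: 2.47
ee_pos: [0.5509, 0.154, 0.3842]
ee_rot: [0.706, 0.032, 0.707, -0.032]
contact_force: [-0.0, 0.6, 0.6]
gripper_width: 0.0853
t 2.47 tcp [0.5509 0.154  0.3842] tip [0.5508 0.154  0.2295] xax [-0.001  0.    -1.   ] yaw_y 1.4807 q [ 0.14  0.38 -0.17  1.02  0.    0.23] F [-0.03  0.59  0.64] T [-0.03  0.03  0.02] w 0.0853
seat [([186.9, 260.1], 0.94), ([185.4, 257.0], 0.75), ([235.4, 222.3], 0.55)]
pivot []
clip_knob [([234.6, 225.7], 0.86)]
dock []
```

View pics/w1.png

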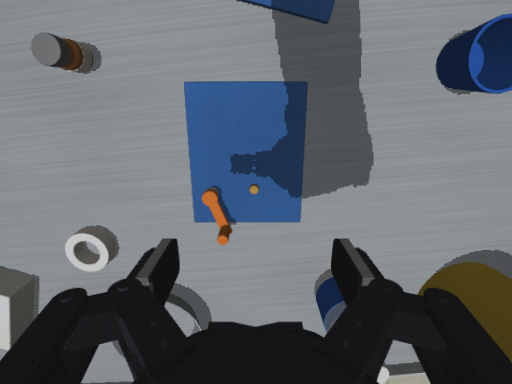

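```bash
cat > pin.py <<'E'
from h import *
import sys
im=cv2.imread('pics/w1.png')[:,:,::-1].astype(int)
sub=im[178:200,243:265]
msk=(sub[:,:,0]>sub[:,:,2]+10)
ys,xs=np.nonzero(msk);print('n',len(ys),'rows',ys.min()+178,ys.max()+178,'cols',xs.min()+243,xs.max()+243,'mean',ys.mean()+178,xs.mean()+243)
m=camera_model('wrist')
rc=(ys.mean()+178,xs.mean()+243)
p=unproj(m,rc,.0185)
print('pin',p)
cv2.imwrite('pics/w1c.png',cv2.resize(cv2.imread('pics/w1.png')[70:255,170:320],None,fx=4,fy=4,interpolation=cv2.INTER_CUBIC)[:600])
f=lambda r,c,z:unproj(m,(r,c),z)
for r,c in [(82,185),(82,307),(222,300),(222,194)]: print(f(r,c,.012).round(4))
E
python3 pin.py
```

```text
n 69 rows 184 193 cols 250 258 mean 188.65217391304347 253.7536231884058
pin [0.57803833 0.14981201 0.0185    ]
[0.4384 0.079  0.012 ]
[0.4514 0.2254 0.012 ]
[0.635  0.2102 0.012 ]
[0.622  0.0612 0.012 ]
```

View pics/w1c.png

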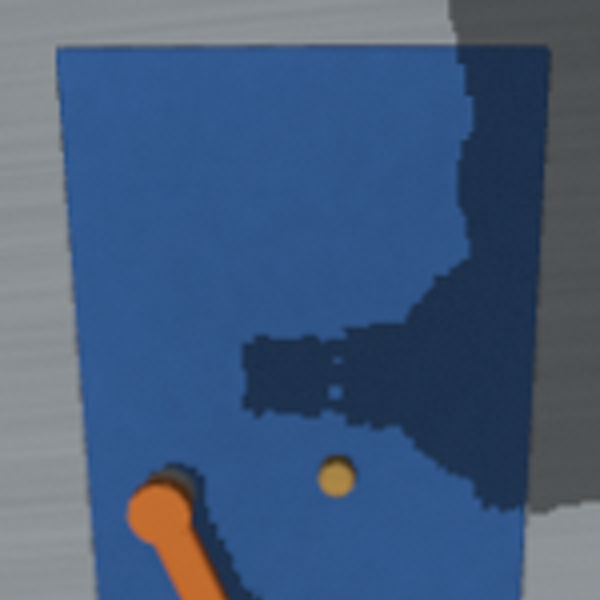

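```bash
python3 -m jog '[[-0.35,-3.8,0,0,0,-0.033,1],[-0.35,-3.8,0,0,0,-0.033,1],[-0.35,-3.8,0,0,0,-0.033,1],[-0.35,-3.8,0,0,0,-0.033,1],[-0.35,-3.8,0,0,0,-0.033,1],[-0.35,-3.8,0,0,0,-0.033,1],[-0.35,-3.8,0,0,0,-0.033,1],[-0.35,-3.8,0,0,0,-0.033,1],[-0.35,-3.8,0,0,0,-0.033,1],[-0.35,-3.8,0,0,0,-0.033,1]]'
python3 -m jog '[[-0.35,-3.8,-0.7,0,0,-0.033,1],[-0.35,-3.8,-0.7,0,0,-0.033,1],[0,-1.3,0,0,0,-0.004,1],[0,0,0,0,0,0,1],[0,0,0,0,0,0,1]]'
python3 - <<'E'
from h import *
st(); m=camera_model('wrist'); im=snap('wrist','w2')
cv2.imwrite('pics/w2c.png',cv2.resize(im[70:255,170:320,::-1],None,fx=4,fy=4,interpolation=cv2.INTER_CUBIC)[:600])
for n in ['rack_grip','rack_hole']:
  print(n,[(np.round(d['centre'],1).tolist(),round(d['score'],2)) for d in spotter.spot_point('wrist',n)])
E
```

```text
clock: 3.6
ee_pos: [0.5148, -0.226, 0.3851]
ee_rot: [0.692, 0.147, 0.691, -0.147]
contact_force: [1.6, -0.8, 0.3]
gripper_width: 0.0855
clock: 4.02
ee_pos: [0.5082, -0.3138, 0.3706]
ee_rot: [0.686, 0.171, 0.686, -0.171]
contact_force: [0.0, 1.2, 1.1]
gripper_width: 0.0857
t 4.02 tcp [ 0.5082 -0.3138  0.3706] tip [ 0.5082 -0.3137  0.2159] xax [-0.     0.001 -1.   ] yaw_y 1.0828 q [-0.68  0.44 -0.12  1.02  0.   -0.19] F [0.04 1.22 1.12] T [ 0.01 -0.02  0.01] w 0.0857
rack_grip [([160.7, 252.5], 0.78), ([204.4, 92.3], 0.74)]
rack_hole [([189.4, 251.0], 0.83), ([169.9, 124.6], 0.83)]
```

View pics/w2.png

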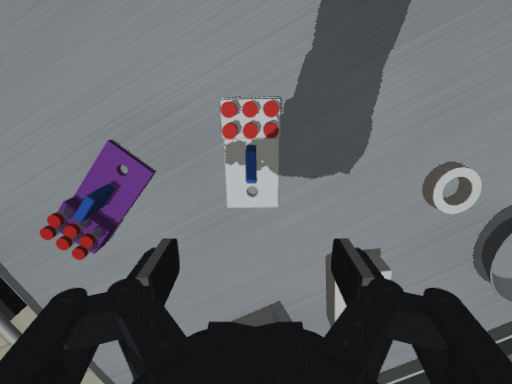

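View pics/w2c.png

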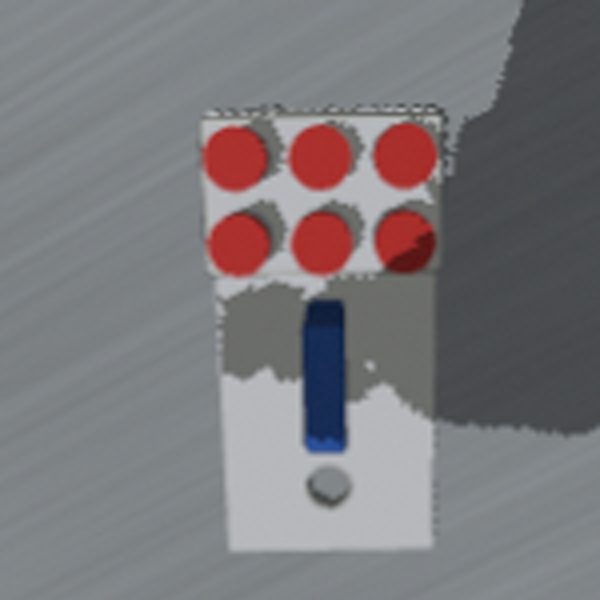

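Run:
```python
from h import *
s,p,M=pose();m=camera_model('wrist')
f=lambda u,v,z:unproj(m,crop(u,v,170,70),z)
a=f(230,550,.008);b=f(433,547,.008);d=a-b   # a is -y side
d=b-a;print('width',np.linalg.norm(d),'y dir yaw',np.arctan2(d[1],d[0]), 'mid',(a+b)/2)
for A,B in [((223,380),(230,550)),((436,380),(433,547))]:
  d=f(*B,.008)-f(*A,.008);print('x dir+pi/2',np.arctan2(d[1],d[0])+np.pi/2)
h=f(328,486,.008);print('hole',h,'tool frame',M.T@(h-p))
yaw=np.arctan2((b-a)[1],(b-a)[0])-np.pi/2
e=np.array([np.cos(yaw),np.sin(yaw)])
print('hole from end',(a+b)[:2]/2-.022*e)
print('fin from hole',h[:2]-.044*e)
for A,B in [((304,325),(304,437)),((346,325),(347,437))]:
  x=f(*A,.058);y=f(*B,.058);print('fin top',x,y,np.arctan2(*(y-x)[[1,0]])+np.pi/2,np.linalg.norm(y-x))
```

```text
width 0.06816257288620702 y dir yaw 1.1003006358769927 mid [ 0.55400566 -0.3420587   0.008     ]
x dir+pi/2 1.0905560322212906
x dir+pi/2 1.093789131521863
hole [ 0.53397458 -0.33266995  0.008     ] tool frame [ 0.36303339 -0.00631663  0.03196911]
hole from end [ 0.5343961  -0.33208548]
fin from hole [ 0.49475545 -0.31272351]
fin top [ 0.47680697 -0.30870363  0.058     ] [ 0.50406898 -0.32349654  0.058     ] 1.0736369667583148 0.031016884855816152
fin top [ 0.48204822 -0.29879844  0.058     ] [ 0.50960959 -0.3130212   0.058     ] 1.0943993443375661 0.03101477278780004
```

```bash
python3 -m jog '[[-0.4,0.05,-2.5,0,0,0.01,1],[-0.4,0.05,-3,0,0,0,1],[-0.4,0.1,-3,0,0,0,1],[-0.1,0,-3,0,0,0,1],[0,0,-3,0,0,0,1],[0,0,-2,0,0,0,1],[0,0,-0.9,0,0,0,1],[0,0,0,0,0,0,1],[0,0,0,0,0,0,1]]' 40
python3 -c "
from h import *
st();snap('wrist','w3')"
```

```text
clock: 4.92
ee_pos: [0.4958, -0.3114, 0.1974]
ee_rot: [0.687, 0.167, 0.687, -0.167]
contact_force: [0.4, 0.4, -0.2]
gripper_width: 0.0853
t 4.92 tcp [ 0.4958 -0.3114  0.1974] tip [ 0.4959 -0.3114  0.0427] xax [ 0. -0. -1.] yaw_y 1.0944 q [-0.69  0.6  -0.34  0.63  0.   -0.21] F [ 0.41  0.4  -0.16] T [0.02 0.01 0.03] w 0.0853
```

View pics/w3.png

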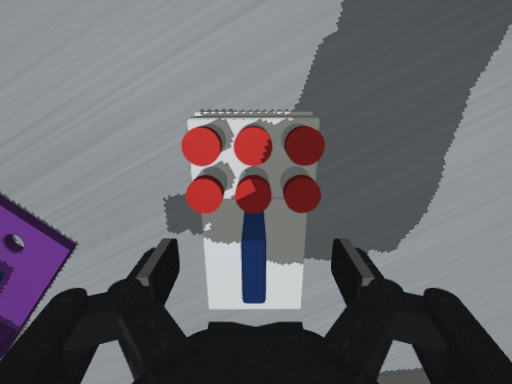

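```bash
python3 -m jog '[[0,0,0,0,0,0,0],[0,0,0,0,0,0,0],[0,0,0,0,0,0,0],[0,0,0,0,0,0,0],[0,0,0,0,0,0,0],[0,0,0,0,0,0,0],[0,0,0,0,0,0,0],[0,0,0,0,0,0,0],[0,0,0,0,0,0,0],[0,0,0,0,0,0,0]]' 40
python3 -c "
from h import *
st();snap('wrist','w4')"
```

```text
clock: 5.8
ee_pos: [0.4954, -0.3122, 0.1969]
ee_rot: [0.687, 0.167, 0.687, -0.167]
contact_force: [-0.2, 0.5, 3.5]
gripper_width: 0.011
t 5.8 tcp [ 0.4954 -0.3122  0.1969] tip [ 0.4954 -0.3122  0.0422] xax [ 0. -0. -1.] yaw_y 1.093 q [-0.69  0.6  -0.34  0.63  0.   -0.21] F [-0.24  0.46  3.5 ] T [ 0.05  0.03 -0.  ] w 0.011
```

View pics/w4.png

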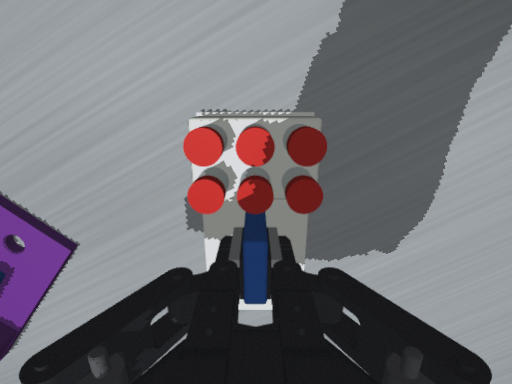

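```bash
python3 -m jog '[[0,0,1,0,0,0,0],[0,0,2,0,0,0,0],[0,0,2.5,0,0,0,0],[0,0,2.5,0,0,0,0],[0,0,2,0,0,0,0],[0,0,1,0,0,0,0],[0,0,0,0,0,0,0],[0,0,0,0,0,0,0]]'
python3 - <<'E'
from h import *
st(); snap('wrist','w5'); m=camera_model('wrist'); s,p,M=pose()
# reconstruct w1 camera from tool-frame camera
E=np.array(m['extrinsics']); Rc=E[:3,:3]@M; c=M.T@(-E[:3,:3].T@E[:3,3]-p)
yy=1.4807;M1=np.array([[0,np.cos(yy),np.sin(yy)],[0,np.sin(yy),-np.cos(yy)],[-1,0,0]]);p1=np.array([.5509,.154,.3842])
R1=Rc@M1.T;c1=p1+M1@c;E1=np.eye(4);E1[:3,:3]=R1;E1[:3,3]=-R1@c1
m1=dict(m);m1['extrinsics']=E1
print('pin top',unproj(m1,(189.6,253.9),.022),'mean',unproj(m1,(188.65,253.75),.0185))
for r,c in [(82,185),(82,307),(222,300),(222,194)]: print(unproj(m1,(r,c),.012).round(4))
E
```

```text
clock: 6.52
ee_pos: [0.4951, -0.3119, 0.3064]
ee_rot: [0.687, 0.167, 0.687, -0.167]
contact_force: [0.2, 0.3, -2.9]
gripper_width: 0.011
t 6.52 tcp [ 0.4951 -0.3119  0.3064] tip [ 0.4951 -0.3119  0.1517] xax [-0.  0. -1.] yaw_y 1.093 q [-0.69  0.47 -0.24  0.86 -0.   -0.21] F [ 0.15  0.27 -2.92] T [-0.04 -0.05 -0.  ] w 0.011
pin top [0.58000763 0.14805016 0.022     ] mean [0.57980075 0.14785378 0.0185    ]
[0.4402 0.0777 0.012 ]
[0.4537 0.2238 0.012 ]
[0.6369 0.2079 0.012 ]
[0.6233 0.0592 0.012 ]
```

View pics/w5.png

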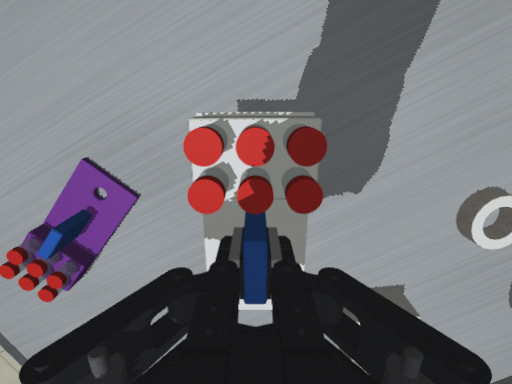

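Run:
```python
from h import *
for i in range(4):
    s,p,M=pose();m=camera_model('wrist');E=np.array(m['extrinsics']);c=-E[:3,:3].T@E[:3,3]
    print((M.T@(c-p)).round(5), (M.T@(-E[2,:3])).round(5), (M.T@E[1,:3]).round(5), p.round(5), Ro.from_matrix(M).as_rotvec().round(4))
    get_image('wrist')
```

```text
[ 0.03081 -0.00152 -0.07777] [ 0.95197 -0.00132  0.3062 ] [ 3.0620e-01  8.9000e-04 -9.5197e-01] [ 0.49481 -0.3117   0.30549] [ 0.3753  1.5399 -0.3741]
[ 0.0308  -0.00151 -0.07775] [ 0.95195 -0.00133  0.30624] [ 3.0624e-01  8.8000e-04 -9.5195e-01] [ 0.49466 -0.31159  0.30502] [ 0.3758  1.5408 -0.3738]
[ 0.03078 -0.00154 -0.07775] [ 0.95194 -0.0014   0.30628] [ 3.0628e-01  9.2000e-04 -9.5194e-01] [ 0.49466 -0.31155  0.30487] [ 0.3759  1.5411 -0.3736]
[ 0.0308  -0.00153 -0.07777] [ 0.95196 -0.00135  0.30623] [ 3.0623e-01  9.0000e-04 -9.5196e-01] [ 0.49474 -0.31163  0.30497] [ 0.3758  1.541  -0.3737]
```

```bash
python3 -m jog '[[0.3,2.5,0,0,0,0.03,0],[0.3,3.5,0,0,0,0.03,0],[0.3,3.5,0,0,0,0.03,0],[0.3,3.5,0,0,0,0.03,0],[0.3,3.5,0,0,0,0.03,0],[0.3,3.5,0,0,0,0.03,0],[0.3,3.5,0,0,0,0.03,0],[0.3,3.5,0,0,0,0.03,0],[0.3,3.5,0,0,0,0.03,0],[0.3,3.5,0,0,0,0.03,0]]'
python3 -m jog '[[0.3,3.5,0,0,0,0.03,0],[0.3,3.5,-1,0,0,0.03,0],[0.3,3.5,-1.5,0,0,0.03,0],[0.14,1.5,-1.5,0,0,0,0],[0,0,-1.5,0,0,0,0],[0,0,0,0,0,0,0],[0,0,0,0,0,0,0],[0,0,0,0,0,0,0],[0,0,0,0,0,0,0]]'
python3 - <<'E'
from h import *
st(); im=snap('top','top2');st()
cv2.imwrite('pics/top2c.png',cv2.resize(im[150:290,110:260,::-1],None,fx=4,fy=4,interpolation=cv2.INTER_CUBIC))
E
```

```text
clock: 7.6
ee_pos: [0.5249, 0.0296, 0.3061]
ee_rot: [0.704, 0.062, 0.705, -0.062]
contact_force: [0.0, -0.0, -2.8]
gripper_width: 0.0111
clock: 8.35
ee_pos: [0.5362, 0.1473, 0.2526]
ee_rot: [0.707, 0.032, 0.706, -0.031]
contact_force: [0.4, 0.5, -1.9]
gripper_width: 0.0117
t 8.35 tcp [0.5362 0.1473 0.2526] tip [0.5364 0.1473 0.0979] xax [ 0.001  0.    -1.   ] yaw_y 1.4817 q [ 0.14  0.48 -0.38  0.71 -0.    0.22] F [ 0.39  0.45 -1.88] T [ 0.05 -0.04 -0.02] w 0.0117
t 8.4 tcp [0.5362 0.1473 0.2526] tip [0.5365 0.1473 0.0979] xax [ 0.002  0.    -1.   ] yaw_y 1.4817 q [ 0.14  0.48 -0.38  0.71 -0.    0.22] F [-1.23  0.38 -2.15] T [ 0.01 -0.07 -0.  ] w 0.0116
```

View pics/top2c.png

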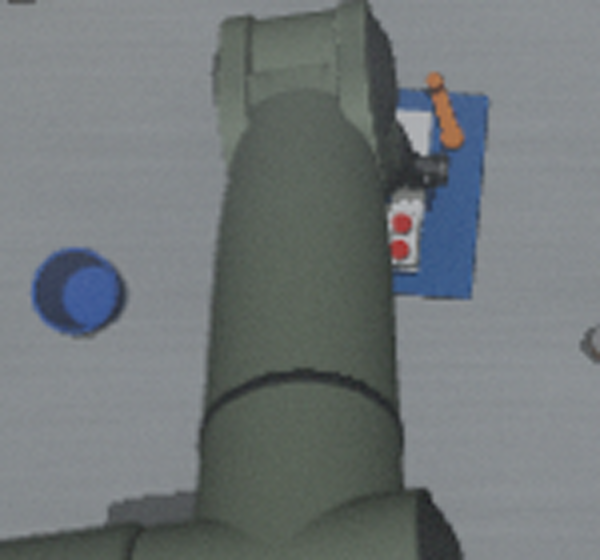

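```bash
python3 -m jog '[[-0.1,0.3,-1,0,0,0,0],[0,0.3,-1,0,0,0,0],[0,0,-0.5,0,0,0,0],[0,0,0,0,0,0,0],[0,0,0,0,0,0,0],[0,0,0,0,0,0,0],[0,0,0,0,0,0,0]]'
python3 -c "
from h import *
st()"
```

```text
clock: 8.98
ee_pos: [0.5349, 0.1539, 0.2269]
ee_rot: [0.707, 0.031, 0.706, -0.031]
contact_force: [0.1, 0.9, -2.3]
gripper_width: 0.0117
t 8.98 tcp [0.5349 0.1539 0.2269] tip [0.5349 0.1539 0.0722] xax [ 0.  0. -1.] yaw_y 1.483 q [ 0.15  0.52 -0.4   0.65 -0.    0.24] F [ 0.14  0.87 -2.35] T [ 0.01 -0.08  0.03] w 0.0117
```

```bash
python3 -m jog '[[0,0,-0.3,0,0,0,0],[0,0,-0.2,0,0,0,0],[0,0,-0.1,0,0,0,0],[0,0,0,0,0,0,0],[0,0,0,0,0,0,0]]'
python3 -m jog '[[0,0,-0.1,0,0,0,0],[0,0,0,0,0,0,0]]'
python3 -m jog '[[0,0,-0.05,0,0,0,0],[0,0,0,0,0,0,0]]'
python3 -m jog '[[0,0,-0.05,0,0,0,0],[0,0,0,0,0,0,0]]'
```

```text
clock: 9.4
ee_pos: [0.5346, 0.1539, 0.2205]
ee_rot: [0.706, 0.031, 0.707, -0.031]
contact_force: [0.2, -0.8, -3.0]
gripper_width: 0.0116
clock: 9.57
ee_pos: [0.5347, 0.1539, 0.2196]
ee_rot: [0.706, 0.031, 0.706, -0.031]
contact_force: [0.0, 0.0, -2.3]
gripper_width: 0.0115
clock: 9.73
ee_pos: [0.5347, 0.1539, 0.2191]
ee_rot: [0.706, 0.031, 0.706, -0.031]
contact_force: [0.6, -0.2, -2.0]
gripper_width: 0.0116
clock: 9.9
ee_pos: [0.5347, 0.1539, 0.2187]
ee_rot: [0.706, 0.031, 0.706, -0.031]
contact_force: [0.4, -0.3, -2.8]
gripper_width: 0.0117
```

```bash
python3 -m jog '[[0,0,-0.05,0,0,0,0],[0,0,0,0,0,0,0]]'
python3 -m jog '[[0,0,-0.05,0,0,0,0],[0,0,0,0,0,0,0]]'
python3 -m jog '[[0,0,-0.05,0,0,0,0],[0,0,0,0,0,0,0]]'
```

```text
clock: 10.07
ee_pos: [0.5347, 0.1539, 0.2182]
ee_rot: [0.706, 0.031, 0.706, -0.031]
contact_force: [-0.1, 0.1, -3.0]
gripper_width: 0.0118
clock: 10.23
ee_pos: [0.5347, 0.1539, 0.2177]
ee_rot: [0.706, 0.031, 0.706, -0.031]
contact_force: [0.5, 0.5, -2.1]
gripper_width: 0.0116
clock: 10.4
ee_pos: [0.5347, 0.1539, 0.2172]
ee_rot: [0.706, 0.031, 0.706, -0.031]
contact_force: [-0.2, -0.1, -2.5]
gripper_width: 0.0114
```

```bash
python3 -m jog '[[0,0,-0.05,0,0,0,0],[0,0,0,0,0,0,0]]'
python3 -m jog '[[0,0,-0.05,0,0,0,0],[0,0,0,0,0,0,0]]'
python3 -m jog '[[0,0,-0.05,0,0,0,0],[0,0,0,0,0,0,0]]'
python3 -m jog '[[0,0,-0.05,0,0,0,0],[0,0,0,0,0,0,0]]'
```

```text
clock: 10.57
ee_pos: [0.5347, 0.1539, 0.2166]
ee_rot: [0.706, 0.031, 0.706, -0.031]
contact_force: [0.9, 1.4, -1.6]
gripper_width: 0.0115
clock: 10.73
ee_pos: [0.5347, 0.1539, 0.2162]
ee_rot: [0.706, 0.031, 0.706, -0.031]
contact_force: [1.2, -0.3, -1.9]
gripper_width: 0.0117
clock: 10.9
ee_pos: [0.5347, 0.1539, 0.2157]
ee_rot: [0.706, 0.031, 0.706, -0.031]
contact_force: [-0.8, -0.1, -2.3]
gripper_width: 0.0112
clock: 11.07
ee_pos: [0.5347, 0.1539, 0.2151]
ee_rot: [0.706, 0.031, 0.706, -0.031]
contact_force: [0.9, 0.8, -1.2]
gripper_width: 0.0115
```

```bash
for i in 1 2 3 4; do python3 -m jog '[[0,0,-0.1,0,0,0,0],[0,0,0,0,0,0,0]]' | sed -n '2p;4p'; done
```

```text
ee_pos: [0.5347, 0.1539, 0.2141]
contact_force: [1.2, 0.4, -2.9]
ee_pos: [0.5347, 0.1539, 0.2131]
contact_force: [1.6, 0.8, -2.2]
ee_pos: [0.5347, 0.1539, 0.2121]
contact_force: [0.1, -0.7, -2.2]
ee_pos: [0.5347, 0.1539, 0.2111]
contact_force: [1.2, -0.8, -3.4]
```

```bash
python3 -c "
from h import *
st(); snap('wrist','w6')
im=snap('scene','s6')
cv2.imwrite('pics/s6c.png',cv2.resize(im[120:230,240:390,::-1],None,fx=4,fy=4,interpolation=cv2.INTER_CUBIC))"
```

```text
t 11.73 tcp [0.5347 0.1539 0.2111] tip [0.5348 0.1539 0.0564] xax [ 0.  0. -1.] yaw_y 1.4829 q [ 0.15  0.54 -0.41  0.62 -0.    0.24] F [ 1.21 -0.82 -3.44] T [-0.03 -0.32 -0.03] w 0.0112
```

View pics/w6.png

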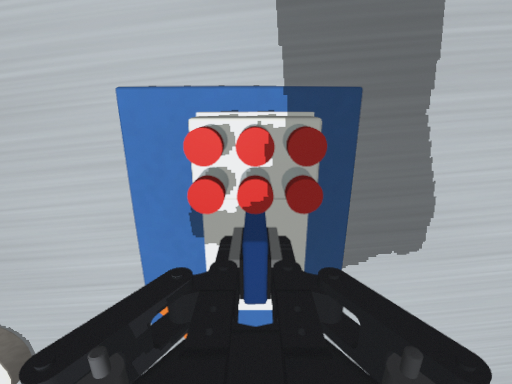

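View pics/s6c.png

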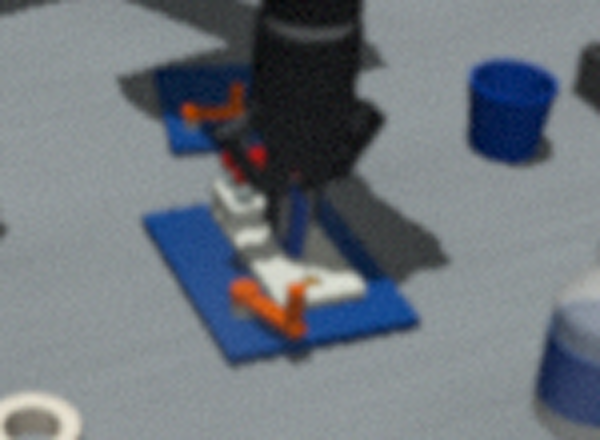

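```bash
for i in 1 2 3; do python3 -m jog '[[0,0,-0.05,0,0,0,0],[0,0,0,0,0,0,0]]' | sed -n '2p;4p'; python3 -c "
from h import *
print(ctrl.read_state()['wrist_torque'])"; done
```

```text
ee_pos: [0.5347, 0.1539, 0.2107]
contact_force: [1.4, -0.5, -2.9]
[-0.04192906 -0.30376239 -0.01238196]
ee_pos: [0.5347, 0.154, 0.2102]
contact_force: [0.9, 0.9, -2.7]
[-0.04949482 -0.35570322 -0.03782921]
ee_pos: [0.5347, 0.154, 0.2096]
contact_force: [2.0, 0.4, -2.2]
[-0.06563675 -0.37315428  0.06023388]
```

```bash
python3 -m jog '[[0.05,0,0,0,0,0,0],[0,0,0,0,0,0,0]]' | sed -n '2p;4p'; python3 -c "
from h import *
print(ctrl.read_state()['wrist_torque'])";for i in 1 2 3; do python3 -m jog '[[0,0,-0.05,0,0,0,0],[0,0,0,0,0,0,0]]' | sed -n '2p;4p'; python3 -c "
from h import *
print(ctrl.read_state()['wrist_torque'])"; done
```

```text
ee_pos: [0.535, 0.1539, 0.2095]
contact_force: [-0.2, -0.3, -2.2]
[-0.03093498 -0.19856174  0.03218447]
ee_pos: [0.535, 0.1539, 0.209]
contact_force: [0.2, 0.5, -2.3]
[-0.03456779 -0.10732483 -0.01834392]
ee_pos: [0.535, 0.1539, 0.209]
contact_force: [-1.5, -0.2, 2.7]
[-0.03831931  0.29320912 -0.01817564]
ee_pos: [0.5349, 0.1539, 0.2089]
contact_force: [-3.9, -1.6, 7.5]
[-0.13211651  0.63769192  0.0010947 ]
```

```bash
python3 -m jog '[[0,0,0.06,0,0,0,0],[0,0,0,0,0,0,0],[0,0,0,0,0,0,0.2],[0,0,0,0,0,0,0.4],[0,0,0,0,0,0,0.6],[0,0,0,0,0,0,0.6],[0,0,0,0,0,0,0.6],[0,0,0,0,0,0,0.6]]'
python3 -c "
from h import *
st(); snap('wrist','w7')
im=snap('scene','s7')
cv2.imwrite('pics/s7c.png',cv2.resize(im[120:230,240:390,::-1],None,fx=4,fy=4,interpolation=cv2.INTER_CUBIC))"
```

```text
clock: 13.67
ee_pos: [0.5352, 0.1539, 0.2087]
ee_rot: [0.706, 0.031, 0.706, -0.031]
contact_force: [0.9, -0.1, -0.7]
gripper_width: 0.0514
t 13.67 tcp [0.5352 0.1539 0.2087] tip [0.5352 0.1539 0.054 ] xax [-0.  0. -1.] yaw_y 1.483 q [ 0.15  0.54 -0.41  0.61  0.    0.24] F [ 0.9  -0.05 -0.65] T [ 0.02  0.01 -0.03] w 0.0514
```

View pics/w7.png

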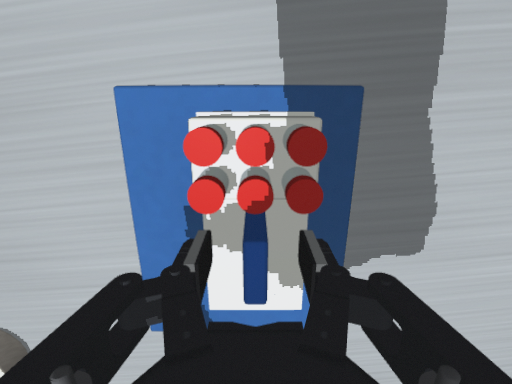

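View pics/s7c.png

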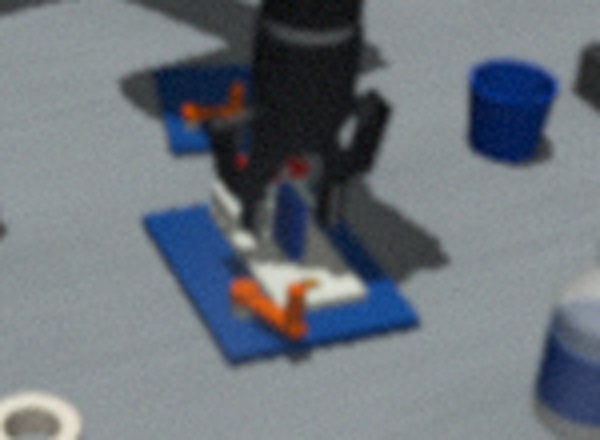

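```bash
python3 -m jog '[[0,0,1,0,0,0,0.6],[0,0,3,0,0,0,0.6],[0,0,3.5,0,0,0,0.6],[0,0,3.5,0,0,0,0.6],[1.5,-0.5,1,0,0,0,0.6],[2,-1,0,0,0,0,0.6],[2,-1,0,0,0,0,0.6],[0,0,0,0,0,0,0.6],[0,0,0,0,0,0,0.6],[0,0,0,0,0,0,0.6]]' 20
python3 - <<'E'
from h import *
st(); m=camera_model('wrist');im=snap('wrist','w8')
import json;json.dump({k:np.array(v).tolist() for k,v in m.items()},open('m8.json','w'))
cv2.imwrite('pics/w8c.png',cv2.resize(im[60:260,140:340,::-1],None,fx=3,fy=3,interpolation=cv2.INTER_CUBIC))
E
```

```text
clock: 14.6
ee_pos: [0.5895, 0.129, 0.3288]
ee_rot: [0.706, 0.031, 0.707, -0.031]
contact_force: [-0.9, 0.4, -0.3]
gripper_width: 0.0516
t 14.6 tcp [0.5895 0.129  0.3288] tip [0.5894 0.129  0.1741] xax [-0.001  0.    -1.   ] yaw_y 1.4829 q [ 0.09  0.48 -0.16  0.93  0.    0.18] F [-0.92  0.38 -0.29] T [0.02 0.03 0.01] w 0.0516
```

View pics/w8c.png

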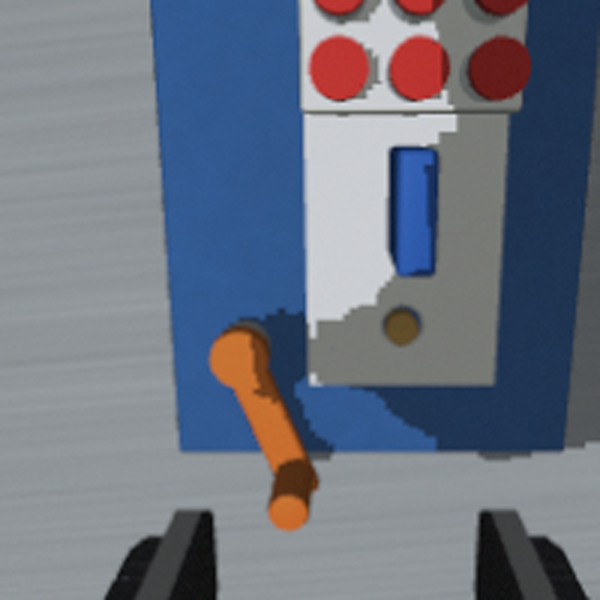

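Run:
```python
from h import *
import json;m=json.load(open('m8.json'))
f=lambda u,v,z:unproj(m,crop(u,v,140,60,3),z).round(4)
print('knob',f(289,512,.062),'hub',f(240,360,.034),'pin',f(402,327,.022))
```

```text
knob [0.6272 0.105  0.062 ] hub [0.582  0.0911 0.034 ] pin [0.5783 0.148  0.022 ]
```

```bash
python3 -m jog '[[1.9,-1.1,0,0,0,0,0.6],[1.9,-1.15,-1,0,0,0,0.6],[0,0,-2.5,0,0,0,0.6],[0,0,-2.5,0,0,0,0.6],[0,0,-2.5,0,0,0,0.6],[0,0,-2,0,0,0,0.6],[0,0,-1.1,0,0,0,0.6],[0,0,0,0,0,0,0.6],[0,0,0,0,0,0,0.6]]' 20
python3 -c "
from h import *
st(); snap('wrist','w9')"
```

```text
clock: 15.4
ee_pos: [0.6278, 0.1068, 0.2129]
ee_rot: [0.706, 0.031, 0.707, -0.031]
contact_force: [0.4, -0.2, 0.8]
gripper_width: 0.0513
t 15.4 tcp [0.6278 0.1068 0.2129] tip [0.6276 0.1068 0.0582] xax [-0.001 -0.    -1.   ] yaw_y 1.4836 q [ 0.05  0.66 -0.18  0.74  0.    0.14] F [ 0.4  -0.17  0.75] T [-0.02 -0.05  0.04] w 0.0513
```

View pics/w9.png

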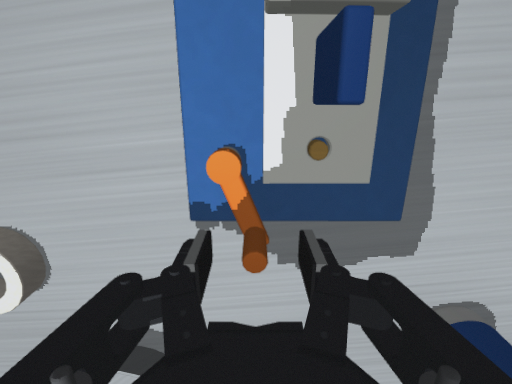

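Knob (row 262, col 255) lies centred between the jaws. Close on it.

```bash
python3 -m jog '[[0,0,0,0,0,0,0],[0,0,0,0,0,0,0],[0,0,0,0,0,0,0],[0,0,0,0,0,0,0],[0,0,0,0,0,0,0],[0,0,0,0,0,0,0],[0,0,0,0,0,0,0]]' 20
python3 -m jog '[[-0.18,0.44,0,0,0,0,0],[-0.18,0.44,0,0,0,0,0],[-0.26,0.4,0,0,0,0,0],[-0.26,0.4,0,0,0,0,0],[0,0,0,0,0,0,0]]'
python3 -c "
from h import *
st(); snap('wrist','w10')"
```

```text
clock: 16.03
ee_pos: [0.6287, 0.1065, 0.2139]
ee_rot: [0.707, 0.031, 0.706, -0.031]
contact_force: [-0.8, 1.0, 6.5]
gripper_width: 0.0131
clock: 16.45
ee_pos: [0.6197, 0.1237, 0.2138]
ee_rot: [0.707, 0.031, 0.706, -0.031]
contact_force: [1.7, -0.8, 6.2]
gripper_width: 0.0132
t 16.45 tcp [0.6197 0.1237 0.2138] tip [0.62   0.1237 0.0591] xax [ 0.002 -0.    -1.   ] yaw_y 1.4836 q [ 0.08  0.65 -0.2   0.73 -0.    0.17] F [ 1.67 -0.77  6.18] T [-0.34 -0.18  0.14] w 0.0132
```

View pics/w10.png

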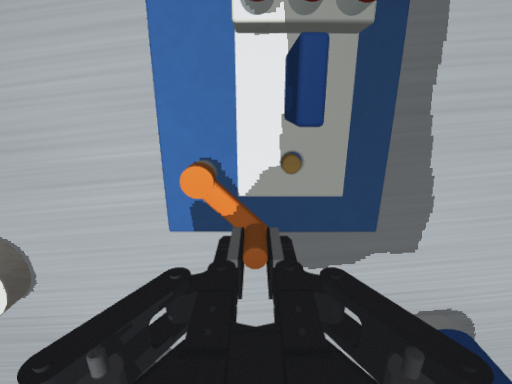

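```bash
python3 -m jog '[[-0.33,0.34,0.1,0,0,0,0],[-0.33,0.34,0,0,0,0,0],[-0.4,0.27,0,0,0,0,0],[-0.4,0.27,0,0,0,0,0],[0,0,0,0,0,0,0]]'
python3 -m jog '[[-0.44,0.18,0,0,0,0,0],[-0.44,0.18,0,0,0,0,0],[-0.4,0.09,0,0,0,0,0],[0,0,0,0,0,0,0]]'
python3 -c "
from h import *
st(); snap('wrist','w11')"
```

```text
clock: 16.92
ee_pos: [0.6037, 0.1358, 0.2138]
ee_rot: [0.706, 0.031, 0.707, -0.031]
contact_force: [0.1, -3.6, 4.1]
gripper_width: 0.0133
clock: 17.25
ee_pos: [0.5913, 0.1399, 0.2138]
ee_rot: [0.706, 0.031, 0.707, -0.031]
contact_force: [1.7, -5.2, 3.2]
gripper_width: 0.0128
t 17.25 tcp [0.5913 0.1399 0.2138] tip [0.5913 0.1397 0.0591] xax [-0.    -0.001 -1.   ] yaw_y 1.4832 q [ 0.11  0.61 -0.27  0.69 -0.    0.2 ] F [ 1.74 -5.17  3.24] T [-0.99 -0.28  0.1 ] w 0.0128
```

View pics/w11.png

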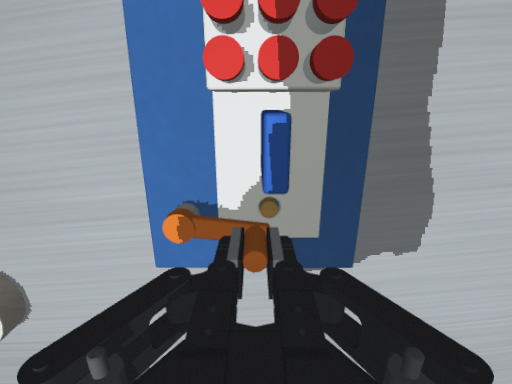

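```bash
for i in 1; do python3 -m jog '[[-0.2,-0.05,0,0,0,0,0],[-0.2,0,0,0,0,0,0],[0,0,0,0,0,0,0]]'|sed -n '2p;4p'; done
python3 -m jog '[[-0.1,0,0,0,0,0,0],[0,0,0,0,0,0,0]]'|sed -n '2p;4p'
python3 -m jog '[[-0.1,0,0,0,0,0,0],[0,0,0,0,0,0,0]]'|sed -n '2p;4p'
```

```text
ee_pos: [0.5877, 0.1399, 0.2139]
contact_force: [1.5, -0.2, 2.3]
ee_pos: [0.5872, 0.14, 0.2139]
contact_force: [3.7, 0.8, 2.8]
ee_pos: [0.586, 0.14, 0.2139]
contact_force: [2.6, 2.5, 2.4]
```

```bash
for i in 1 2 ; do python3 -m jog '[[-0.1,0,0,0,0,0,0],[0,0,0,0,0,0,0]]'|sed -n '2p;4p'; done
python3 -c "
from h import *
st(); snap('wrist','w12')"
```

```text
ee_pos: [0.5848, 0.1401, 0.2139]
contact_force: [2.7, 3.7, 4.2]
ee_pos: [0.5844, 0.1401, 0.214]
contact_force: [3.6, 5.0, 1.8]
t 18.22 tcp [0.5844 0.1401 0.214 ] tip [0.5847 0.1404 0.0593] xax [ 0.002  0.002 -1.   ] yaw_y 1.4835 q [ 0.11  0.6  -0.29  0.68  0.    0.2 ] F [3.64 5.03 1.75] T [ 0.95 -0.97  0.09] w 0.0132
```

View pics/w12.png

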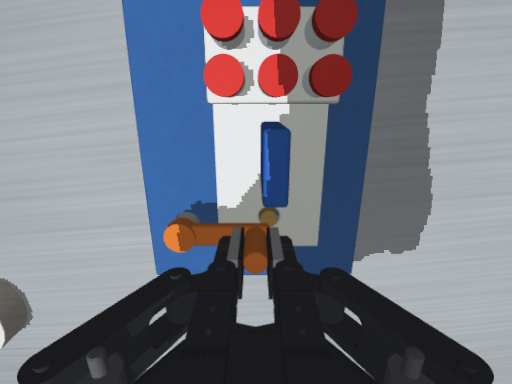

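```bash
for i in 1 2 3; do python3 -m jog '[[-0.1,-0.03,0,0,0,0,0],[0,0,0,0,0,0,0]]'|sed -n '2p;4p'; done
```

```text
ee_pos: [0.584, 0.1399, 0.214]
contact_force: [6.8, 5.0, -0.2]
ee_pos: [0.5836, 0.1398, 0.2141]
contact_force: [8.8, 6.5, -1.7]
ee_pos: [0.5832, 0.1396, 0.2142]
contact_force: [10.8, 6.8, -4.0]
```

```bash
python3 -m jog '[[0,0,0,0,0,0,0.15],[0,0,0,0,0,0,0.3],[0,0,0,0,0,0,0.45],[0,0,0,0,0,0,0.5],[0,0,0,0,0,0,0.5],[0,0,0.5,0,0,0,0.5],[0,0,2,0,0,0,0.5],[0,0,3,0,0,0,0.5],[0,0,3,0,0,0,0.5],[0,0,3,0,0,0,0.5]]'
python3 -m jog '[[0,0,2,0,0,0,0.5],[0,0,0,0,0,0,0.5],[0,0,0,0,0,0,0.5],[0,0,0,0,0,0,0.5]]'
python3 - <<'E'
from h import *
st(); m=camera_model('wrist');im=snap('wrist','w13')
import json;json.dump({k:np.array(v).tolist() for k,v in m.items()},open('m13.json','w'))
cv2.imwrite('pics/w13c.png',cv2.resize(im[60:260,140:340,::-1],None,fx=3,fy=3,interpolation=cv2.INTER_CUBIC))
E
```

```text
clock: 19.6
ee_pos: [0.5804, 0.1383, 0.33]
ee_rot: [0.706, 0.031, 0.707, -0.031]
contact_force: [1.1, -1.0, -0.3]
gripper_width: 0.0427
clock: 19.93
ee_pos: [0.5804, 0.1384, 0.3482]
ee_rot: [0.706, 0.031, 0.707, -0.031]
contact_force: [-0.2, -0.4, 0.2]
gripper_width: 0.0425
t 19.93 tcp [0.5804 0.1384 0.3482] tip [0.5802 0.1383 0.1935] xax [-0.001 -0.    -1.   ] yaw_y 1.4829 q [ 0.11  0.45 -0.15  0.97 -0.    0.2 ] F [-0.21 -0.38  0.16] T [-0.01 -0.04  0.01] w 0.0425
```

View pics/w13c.png

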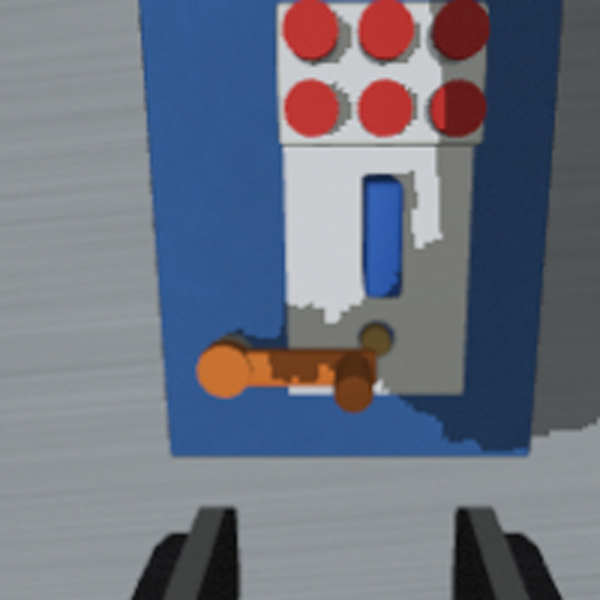

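Run:
```python
from h import *
import json;m=json.load(open('m13.json'))
f=lambda u,v,z:unproj(m,crop(u,v,140,60,3),z)
h=f(224,371,.034);k=f(353,393,.062);d=k-h
print(h,k,np.linalg.norm(d[:2]),'clip', np.pi/2-.088-np.arctan2(d[1],d[0]))
# arm edges z=.032
for A,B in [((255,349),(345,351)),((255,386),(330,386))]:
  d=f(*B,.032)-f(*A,.032);print('arm edge clip', np.pi/2-.088-np.arctan2(d[1],d[0]))
d=f(529,455,.012)-f(171,456,.012);print('dock edge',np.pi/2-.088-np.arctan2(d[1],d[0]))
```

```text
[0.58173342 0.09075096 0.034     ] [0.58541274 0.13826376 0.062     ] 0.04765504201289007 clip -0.010715837621669388
arm edge clip 0.02415112905189698
arm edge clip 0.0009627671659082626
dock edge -0.002107087538950836
```

```bash
python3 -m jog '[[-1,-3.5,1,0,0,0,0.5],[-1,-3.5,1,0,0,0,0.5],[-1,-3.5,1,0,0,0,0.5],[-1,-3.5,1,0,0,0,0.5],[-1,-3.5,0,0,0,0,0.5],[-1,-3.5,0,0,0,0,0.5],[-1,-3.5,0,0,0,0,0.5],[0,0,0,0,0,0,0.5],[0,0,0,0,0,0,0.5],[0,0,0,0,0,0,0.5]]'
python3 - <<'E'
from h import *
im=snap('top','top3');s=snap('scene','s3')
a=cv2.resize(im[150:290,110:260,::-1],None,fx=4,fy=4,interpolation=cv2.INTER_CUBIC)[:,:400]
b=cv2.resize(s[100:240,230:330,::-1],None,fx=4,fy=4,interpolation=cv2.INTER_CUBIC)
cv2.imwrite('pics/fin.png',np.hstack([a,b]))
E
```

```text
clock: 20.82
ee_pos: [0.5106, -0.1063, 0.3877]
ee_rot: [0.706, 0.032, 0.707, -0.031]
contact_force: [-0.0, -0.3, -1.0]
gripper_width: 0.0428
```

View pics/fin.png

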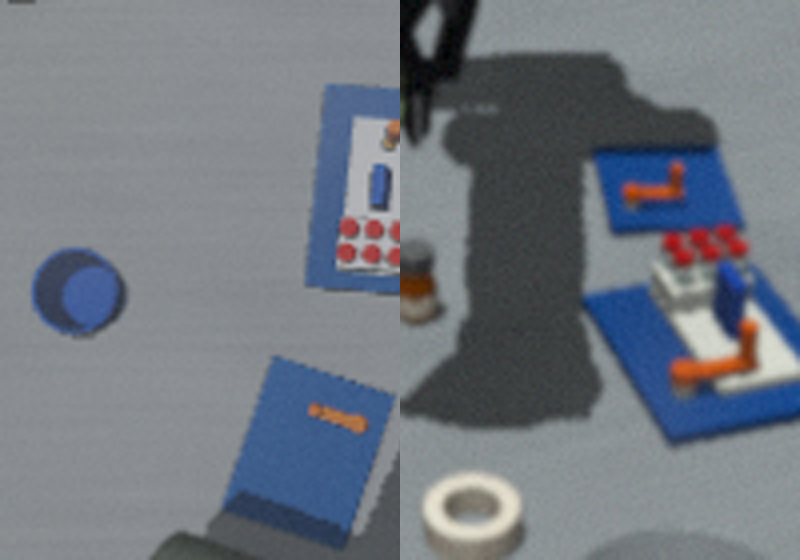

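View pics/top3.png

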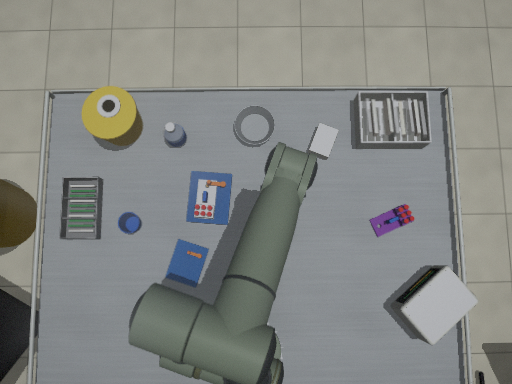

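The rack lies flat on the larger dock, with the clip shut across its end. Every other thing the arm does not hide is where it was.

```bash
python3 -c "
from rig import ctrl
print(ctrl.hand_in())"
```

```text
the job is handed in; nothing more can be done
None
```

The white rack is seated on the larger dock over its brass pin, released, and the orange clip is shut over its end. I handed the job in at about 21 s of the 72 s allowed.

- **Seating:** The hole went over the pin on the first descent, with one small correction of about 0.5 mm in x after a light side force on the pin. The rack touched the dock at the height expected for lying flat. The wrist force there was about 8 N at most, roughly 10 N pressing down once the rack's weight is counted, and I backed off before letting go. The pin was visible in the hole afterwards.
- **Clip:** I pinched the knob, swung it round and pushed until the force rose to about 11 N in x against the stop. The last wrist picture puts the clip at 0 rad, with individual readings from -0.01 to 0.02.
- **Other things:** In the final top and scene pictures, the things I could see had not moved. In the top view the arm hid the amber jar and the tape roll, but both show in place in the scene view.
- **Disagreement:** The wrist and top cameras differed by about 4 mm in y. I corrected for that using the gripped rack as the reference, and the contact with the pin and dock agreed with the corrected value.

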